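# Stand the setting tools in their cups and latch the caddy

### The job

Put the setting tools away in the blue caddy: stand the red tool upright in the red cup and the yellow tool upright in the yellow cup, shank down with the handle's shoulder resting on the cup's rim. When both are in and let go, swing the caddy's hasp fully home onto its catch. Leave the black tool standing in its cup and do not knock or shift the other things on the bench.

Things in the scene. Friction and masses are not known exactly. Their poses are not given: they have to be found in the camera images.
- red_tool: Lying flat on the bench, origin 13 mm above it: setting tool 155 mm long: square red plastic handle 26 x 26 x 90 mm, then a round steel shank 12 mm across, 65 mm long, tapered at the tip. 0.12 kg, balances about 20 mm behind the shoulder. Origin on its axis at the shoulder (where handle meets shank); +x along the shank to the tip, handle on the -x side.
- yellow_tool: Lying flat on the bench, origin 13 mm above it: setting tool 155 mm long: square yellow plastic handle 26 x 26 x 90 mm, then a round steel shank 12 mm across, 65 mm long, tapered at the tip. 0.12 kg, balances about 20 mm behind the shoulder. Origin on its axis at the shoulder (where handle meets shank); +x along the shank to the tip, handle on the -x side.
- black_tool: A black tool of the same size and axes, already standing in the black cup, its handle's top 180 mm above the bench. It stays there.
- caddy: Blue tool caddy fixed to the bench: a base plate 130 x 275 x 10 mm (x, y, z) with three upright round cups along its y axis, 75 mm apart. Origin at the underside below the middle (yellow) cup; z up, +y to the black cup and hinge post, -y to the red cup and catch post; -x faces the robot. The closed hasp runs along y at x = -45 mm.
- cup_red (a point): Centre of the mouth of the red cup, at y = -75 mm in the caddy and 90 mm above the bench. Cup 34 mm across outside, hole 22 mm across and 75 mm deep, so that a tool hangs by its shoulder on the rim.
- cup_yellow (a point): Centre of the mouth of the yellow cup, the middle one of the row; same size as the red cup.
- hasp (a joint): Angle (rad) of the hasp, a level aluminium bar 242 mm long, 12 mm high, underside 112 mm above the bench. 0 = home on the catch at a firm stop, pointing along the caddy's -y; grows as it swings towards the robot (1.57 = along the caddy's -x; stop at 1.9). Light friction keeps it where left. It starts anywhere from nearly closed (in the way of a tilted gripper at the cups) to wide open.
- hasp_hinge (a point): Point on the upright hinge axis of the hasp, 112 mm above the bench, at x = -45, y = 115 mm in the caddy, on an upright post 18 mm across. The catch is a like post at x = -45, y = -109 mm, 111 mm high, with an 8 mm pin reaching 133 mm above the bench.
- hasp_knob (a point): Point on the axis of the orange upright knob on the hasp, 150 mm above the bench and 150 mm from the hinge axis. The knob is a round post 16 mm in diameter, standing from 124 to 166 mm above the bench.
- jar: Amber jar with a white cap, 64 mm across, 85 mm high. Leave alone. Origin at the centre of its underside.
- bin: Open blue parts bin, 100 x 130 x 50 mm. Leave alone. Origin at the centre of its underside.
- board: Green circuit board, 110 x 70 mm, about 16 mm high with its parts. Leave alone. Origin at the centre of its underside.
- reel: White reel lying flat, 60 mm across, 22 mm high. Leave alone. Origin at the centre of its underside.
- spanner: Steel spanner lying flat, 140 mm long. Leave alone. Origin at its underside near the middle.
- cup_black (a point): Centre of the mouth of the black cup, at y = +75 mm in the caddy, nearest the hinge; same size as the red cup; the black tool stands in it.

How it is judged:
By the outcome, as a careful person would: the job done as asked, in the order asked, and still so for the second after the job is handed in, with the robot touching nothing.
It also fails if it takes over 72 s, if anything falls off the work surface, if the arm or the gripper's body presses on something with over 40 N, if the wrist force passes 120 N, or if a joint passes its speed limit or range.

### The arm

A 6-joint arm with a two-finger parallel gripper is mounted at the origin on the work surface. World frame = base frame: x ahead of the robot, y to its left, z up, the work surface at z = 0. Lengths are in m, angles in rad, forces in N, time in s.
With the tool pointing down it reaches from about 0.35 to 0.85 m from the base axis. Payload 8.1 kg.
Tool frame: the origin (TCP) lies midway between the tips of the shut fingers; the grasp point (between the pads) lies 19 mm behind it; z points along the fingers, y is the line along which they close (so a half turn about z gives the same grasp; the last joint's range is limited). The gripper opens to 85 mm and grips with 20 to 120 N. Pads are 22 mm wide; open, the fingers measure 114 mm over their backs; the gripper's body (76 mm by 85 mm) begins 54 mm behind the grasp point. The pads swing forward as they close: fully open they stand 13 mm farther back than shut.
Start: joints at [1.175, 0.13, 1.488, -0, 1.523, -0.085], TCP at [0.183, 0.571, 0.231] pointing down, gripper open.
Joint ranges: [-2.96, 2.96], [-0.89, 2.26], [0.02, 2.5], [-1.34, 4.48], [0, 2.73], [-2.66, 2.66]. Speed limits (rad/s): [2.39, 2.39, 2.79, 3.14, 3.14, 3.14].

### API

Orientations are given as a unit quaternion [w, x, y, z].
In Python, from bench import ctrl gives the robot as it stands.
- The arm moves only by the shell command python3 -m handwheel 'ROWS' [FORCE]. ROWS is JSON, a list that holds one entry, the list of rows, each a list of 5 numbers: the opening, from -1 (shut) to 1 (fully open), then the shift along the tool's x, y, z in m, then the turn about the tool's z in rad. In form: [[[gripper, dx, dy, dz, twist], ...]]. A call has 1 to 10 rows; each row shifts and turns the commanded pose from where the row before left it, along the tool's axes as they then stand; what a row does not reach is not made up. A row lasts 1/12 s, in which the tool goes at most 41.7 mm and 7.16 degrees, less where a joint would pass 70% of its speed; a pose out of reach is approached as far as the arm can. A call is refused whole if a number of a shift passes 0.0417 or a number of a turn 0.125, either way. A call with a gripper value outside its range is refused whole. The fingers move at their own pace and stop on an object; FORCE is the grip in N (left out, the last holds). Time passes only in rows, so rows that do not move let the fingers close. It gives the time, the measured TCP pose, the force, the opening and the grip force at its end, in the units of the state.
- ctrl.state(): the state, without advancing time (a new reading comes with each control period).
- ctrl.snapshot(name): name is "scene" or "top"; returns a dict with "pixels" (420x560x3 uint8, red, green, blue), "range_z" (420x560 float32, m along the optical axis (not along the pixel's ray), 0 where there is no reading), "intrinsics" (3x3 intrinsics, pixels), "eye" and "orientation" of the camera in the world. Camera axes: x right, y up, looking along -z (the intrinsics and any distortion apply to the point x, -y, -z); pixel columns grow to the right and rows downward; lengths in m; the calibration is good to about 2 mm. A picture is of the moment at which its call begins.
- ctrl.hand_in(): hands the job in; it is judged then, once.
Trained networks look in the newest picture that a camera, given by its name, has taken for a name from the list of things; names that differ only in an ending like _2 or _b are one class to them, and where a whole thing is asked for, a point or a joint stands for the part that bears it (a point fixed in the world has none). Each returns a list of dicts, best first, with "p" (0 to 1); they miss things now and then, are a little off and sometimes report something else, mostly with a low value. They report only what shows in the picture. A call takes as long as a camera call.
- ctrl.silhouettes(camera, name): "region" (420x560 bool, what is visible of it) and "xy" ([column, row] in pixels, amid what is visible of it).
The state is a dict: "t": time; "joint_positions": joint angles; "qd": joint speeds; "tau": joint torques, N m; "tool_pos": TCP position; "eef_rot": TCP orientation; "wrist_force": force on the tool from outside, world axes, zero at the start; "moment": the same for the moment, N m; "grip_width": opening from 0.0 (shut) to 1.0 (fully open); "finger_force": force on a finger pad.
Only numpy, scipy, OpenCV 4.12 (cv2) and the standard library are available. Lean on these libraries where they do the work, as an engineer would, in place of code of your own. Each camera call takes 0.05 s, during which the arm holds its last target. There are 200 camera calls.

## Working session

There is one attempt and no reset: what is moved stays moved. The work goes in short steps, Python scripts to look and compute and a shell command to move; the robot and the scene stay as the last step left them, time stands still between calls to the robot, and variables do not carry over. Pictures are saved under pics/ and viewed, at most 10 in all, crops included, and the job is handed in when it is done.

```bash
ls; mkdir -p pics; cat > h.py <<'E'
import numpy as np,cv2
from scipy.spatial.transform import Rotation as R
from bench import ctrl
def rot(q): return R.from_quat([q[1],q[2],q[3],q[0]]).as_matrix()
def cloud(s):
    K=np.array(s["intrinsics"]);z=s["range_z"];v,u=np.mgrid[:420,:560]
    p=np.stack([(u-K[0,2])/K[0,0]*z,-(v-K[1,2])/K[1,1]*z,-z],-1)
    return p@rot(s["orientation"]).T+np.array(s["eye"])
def snap(n,f=None):
    s=ctrl.snapshot(n)
    if f: cv2.imwrite("pics/"+f,np.ascontiguousarray(s["pixels"][...,::-1]))
    return s,cloud(s)
E
python3 - <<'E'
from h import *
st=ctrl.state();print({k:np.round(v,3) for k,v in st.items()}); print(rot(st["eef_rot"]).round(2))
for c in("top","scene"):
    s,P=snap(c,c+"0.png");print(c,s["eye"],s["orientation"],[k for k in s])
    for n in("red_tool","yellow_tool","black_tool","caddy","hasp","hasp_knob","jar","bin","board","reel","spanner"):
        for d in ctrl.silhouettes(c,n)[:2]:
            m=d["region"]&(s["range_z"]>0); q=P[m]
            if len(q)>5: print(n,round(d["p"],2),np.round(d["xy"]),len(q),np.median(q,0).round(3),np.percentile(q,2,0).round(3),np.percentile(q,98,0).round(3))
E
```

```text
pics
{'t': np.float64(0.0), 'joint_positions': array([ 1.175,  0.131,  1.489,  0.   ,  1.523, -0.085]), 'qd': array([-0.   , -0.   ,  0.   ,  0.001,  0.   ,  0.   ]), 'tau': array([-0.0000e+00, -5.6941e+01, -5.0055e+01, -0.0000e+00,  1.5000e-02,
       -0.0000e+00]), 'tool_pos': array([0.183, 0.571, 0.23 ]), 'eef_rot': array([-0.   ,  0.155,  0.988, -0.001]), 'wrist_force': array([-0.871, -0.088,  0.756]), 'moment': array([-0.006, -0.001,  0.036]), 'finger_force': np.float64(0.0), 'grip_width': np.float64(1.0)}
[[-0.95  0.31 -0.  ]
 [ 0.31  0.95 -0.  ]
 [ 0.   -0.   -1.  ]]
top [ 0.33688399 -0.03605768  1.24582422] [-0.69974774 -0.06996386  0.07160695  0.70734052] ['pixels', 'range_z', 'intrinsics', 'eye', 'orientation']
red_tool 0.88 [285. 232.] 513 [ 0.544 -0.065  0.025] [ 0.497 -0.112  0.007] [0.579 0.005 0.031]
yellow_tool 0.94 [400. 238.] 500 [ 0.519 -0.342  0.026] [ 0.474 -0.392  0.013] [ 0.551 -0.27   0.031]
yellow_tool 0.74 [305. 169.] 650 [ 0.693 -0.111  0.083] [ 0.672 -0.14   0.018] [ 0.727 -0.083  0.09 ]
black_tool 0.62 [124. 219.] 372 [0.548 0.296 0.16 ] [ 0.536  0.286 -0
[... 2352 characters left out ...]
 [ 0.661 -0.366  0.002] [ 0.767 -0.235  0.051]
bin 0.55 [129. 234.] 740 [ 0.531 -0.346  0.022] [ 0.479 -0.389  0.004] [ 0.561 -0.267  0.029]
board 0.94 [288. 287.] 1660 [ 0.688 -0.007  0.008] [ 0.63  -0.052  0.   ] [0.74  0.038 0.017]
board 0.43 [258. 234.] 745 [ 0.556 -0.066  0.023] [ 0.497 -0.115 -0.   ] [0.588 0.008 0.028]
reel 0.59 [202. 193.] 279 [ 0.399 -0.198  0.004] [ 0.366 -0.225 -0.   ] [ 0.418 -0.173  0.022]
reel 0.35 [386. 239.] 7275 [0.611 0.222 0.011] [0.459 0.102 0.003] [0.713 0.354 0.128]
spanner 0.83 [363. 198.] 396 [0.444 0.208 0.006] [ 0.379  0.181 -0.001] [0.506 0.243 0.009]
spanner 0.39 [232. 289.] 1351 [ 0.725 -0.11   0.072] [ 0.685 -0.14   0.008] [ 0.739 -0.082  0.087]
```

View pics/top0.png

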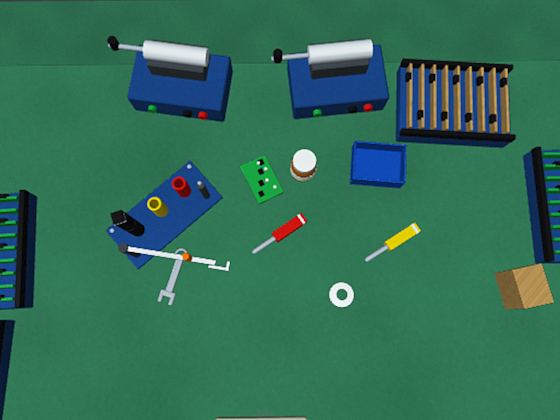

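View pics/scene0.png

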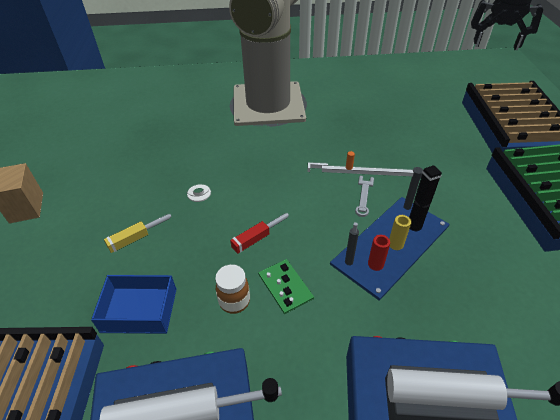

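```bash
python3 - <<'E'
from h import *
A={};cup={}
for c in("top","scene"):
    s,P=snap(c);hsv=cv2.cvtColor(s["pixels"],cv2.COLOR_RGB2HSV);H,S,V=[hsv[...,i].astype(int) for i in range(3)]
    col={"red":((H<8)|(H>172))&(S>150)&(V>70),"yellow":(H>20)&(H<34)&(S>150)&(V>70)}
    ok=s["range_z"]>0
    for n,m in col.items():
        m=m&ok
        t=m&(P[...,2]>.018)&(P[...,2]<.035)&(P[...,1]<.06)&(abs(P[...,0]-.53)<.1)
        q=P[t];d=ctrl.silhouettes(c,n+"_tool")[0]["region"]&ok
        r=P[d&(P[...,2]<.06)&(P[...,2]>.008)]
        top=q[q[:,2]>.0225][:,:2]
        if c=="top":
            box=cv2.minAreaRect((top*1000).astype(np.float32));print(n,"handle box",box)
        ctr=top.mean(0);vt=np.linalg.svd(r[:,:2]-r[:,:2].mean(0))[2][0]
        if vt[1]<0:vt=-vt
        a=(r[:,:2]-ctr)@vt; a2=(top-ctr)@vt
        print(c,n,len(top),"ctr",ctr.round(4),"z",np.median(q[:,2]).round(4),"dir",vt.round(3),"along all",np.percentile(a,[1,99]).round(3),"handle",np.percentile(a2,[1,99]).round(3))
        k=m&(abs(P[...,2]-.09)<.006)&(P[...,1]>.08)
        q=P[k][:,:2];x,r_=cv2.minEnclosingCircle((q*1000).astype(np.float32));print(c,"cup",n,np.round(x,1),round(r_,1),len(q),q.mean(0).round(4))
    k=ok&(H>5)&(H<18)&(S>170)&(V>120)&(P[...,2]>.13)&(P[...,2]<.175)&(P[...,1]>.05)
    q=P[k];print(c,"knob",np.median(q,0).round(4),q.min(0).round(3),q.max(0).round(3))
    k=ok&(P[...,2]>.168)&(P[...,2]<.19)&(P[...,1]>.25)&(P[...,1]<.35)&(abs(P[...,0]-.55)<.05)
    q=P[k];print(c,"black top",q.mean(0).round(4),len(q),cv2.minAreaRect((q[:,:2]*1000).astype(np.float32)))
    k=ok&(P[...,2]>.108)&(P[...,2]<.128)&(P[...,1]>.05)&(P[...,1]<.35)&(P[...,0]<.6)&(S<60)
    q=P[k][:,:2];v=np.linalg.svd(q-q.mean(0))[2][0];print(c,"hasp bar",q.mean(0).round(4),v.round(3),(q[np.argmin(q@v)]).round(3),(q[np.argmax(q@v)]).round(3))
    k=ok&(P[...,2]>.12)&(P[...,2]<.14)&(P[...,1]>.08)&(P[...,1]<.16)&(P[...,0]>.57)
    q=P[k];print(c,"catch pin",q.mean(0).round(4) if len(q) else 0,len(q))
E
```

```text
red handle box ((551.9789428710938, -75.50898742675781), (25.933059692382812, 89.49430847167969), 33.89387512207031)
top red 327 ctr [ 0.5495 -0.0719] z 0.026 dir [-0.557  0.83 ] along all [-0.048  0.1  ] handle [-0.048  0.039]
top cup red [648.8 187.4] 16.8 93 [0.6483 0.1872]
yellow handle box ((525.97216796875, -353.51568603515625), (24.850154876708984, 90.93849182128906), 31.640270233154297)
top yellow 321 ctr [ 0.5244 -0.3507] z 0.0269 dir [-0.52   0.854] along all [-0.047  0.099] handle [-0.048  0.04 ]
top cup yellow [599.7 244. ] 17.6 100 [0.5997 0.2437]
top knob [0.4661 0.1536 0.1662] [0.459 0.147 0.162] [0.473 0.16  0.17 ]
top black top [0.5498 0.2994 0.1786] 168 ((550.7527465820312, 300.3349609375), (26.969812393188477, 26.21747398376465), 18.29167366027832)
top hasp bar [0.4724 0.1938] [0.209 0.978] [0.447 0.064] [0.537 0.304]
top catch pin [0.9077 0.1382 0.1296] 187
scene red 336 ctr [ 0.5556 -0.0728] z 0.0255 dir [-0.576  0.817] along all [-0.047  0.099] handle [-0.046  0.042]
scene cup red [652.6 187.3] 17.5 140 [0.6539 0.1872]
scene yellow 322 ctr [ 0.5293 -0.3509] z 0.0257 dir [-0.543  0.84 ] along all [-0.047  0.102] handle [-0.046  0.04 ]
scene cup yellow [603.1 243.7] 17.3 118 [0.6049 0.2435]
scene knob [0.4703 0.1559 0.1648] [0.462 0.148 0.134] [0.476 0.16  0.166]
scene black top [0.5573 0.2993 0.177 ] 190 ((554.0421752929688, 300.62603759765625), (28.322330474853516, 27.540632247924805), 20.5557861328125)
scene hasp bar [0.4734 0.2016] [0.726 0.687] [0.023 0.063] [0.561 0.316]
scene catch pin [0.9547 0.1371 0.1295] 655
```

```bash
cat > go.py <<'E'
# usage: go.py x y z xdir_deg -> twist needed, then shift in tool axes after the twist
import sys;from h import *
x,y,z,a=map(float,sys.argv[1:]);s=ctrl.state();M=rot(s["eef_rot"]);p=np.array(s["tool_pos"])
cur=np.degrees(np.arctan2(M[1,0],M[0,0]));tw=-np.radians((a-cur+180)%360-180)
a=np.radians(a);X=np.array([np.cos(a),np.sin(a),0]);Y=np.array([np.sin(a),-np.cos(a),0])
d=np.array([x,y,z])-p
print("t",round(s["t"],2),"tcp",p.round(4),"yaw",round(cur,1),"q",np.round(s["joint_positions"],2),"tilt",M[:,2].round(3),"w",round(s["grip_width"],3),"F",round(s["finger_force"],1),"wf",np.round(s["wrist_force"],1))
print("twist",round(tw,3),"shift",(d@X).round(4),(d@Y).round(4),(-d[2]).round(4))
E
python3 -m handwheel '[[[1,0,0,0,0.109],[1,0,0,0,0.109],[1,0,0,0,0.109],[1,0,0,0,0.109],[1,0,0,0,0.109],[1,0,0,0,0.109]]]'
python3 -m handwheel '[[[1,-0.032,-0.0025,0,0],[1,-0.032,-0.0025,0,0],[1,-0.032,-0.0025,0,0],[1,-0.032,-0.0025,0,0],[1,-0.032,-0.0025,0,0],[1,-0.032,-0.0025,0,0],[1,-0.032,-0.0025,0,0],[1,-0.032,-0.0025,0,0],[1,-0.032,-0.0025,0,0],[1,-0.032,-0.0025,0,0]]]'
python3 -m handwheel '[[[1,-0.032,-0.0025,0,0],[1,-0.032,-0.0025,0,0],[1,-0.032,-0.0025,0,0],[1,-0.032,-0.0025,0,0],[1,-0.032,-0.0025,0,0],[1,-0.032,-0.0025,0,0],[1,-0.032,-0.0025,0,0],[1,-0.032,-0.0025,0,0],[1,-0.032,-0.0025,0,0],[1,-0.032,-0.0025,0,0]]]'
python3 go.py .565 -.0915 .008 124.6
```

```text
t: 2.0
tool_pos: [0.1835, 0.5713, 0.2313]
eef_rot: [0.0, 0.466, 0.885, -0.0]
wrist_force: [-0.6, -0.8, -0.1]
grip_width: 1.0
finger_force: 0.0
t: 2.83
tool_pos: [0.3457, 0.2927, 0.2315]
eef_rot: [0.0, 0.464, 0.886, 0.0]
wrist_force: [0.3, 1.3, -0.1]
grip_width: 0.998
finger_force: 0.0
t: 3.67
tool_pos: [0.5075, 0.0151, 0.2315]
eef_rot: [0.0, 0.464, 0.886, 0.0]
wrist_force: [0.5, 0.9, 0.2]
grip_width: 1.0
finger_force: 0.0
t 3.67 tcp [0.5075 0.0151 0.2315] yaw 124.7 q [-0.07 -0.12  1.74  0.    1.52 -0.68] tilt [ 0.  0. -1.] w 1.0 F 0.0 wf [0.5 0.9 0.2]
twist 0.002 shift -0.1204 -0.0132 0.2235
```

```bash
python3 -m handwheel '[[[1,-0.03,-0.0033,0,0],[1,-0.03,-0.0033,0,0],[1,-0.03,-0.0033,0,0],[1,-0.03,-0.0033,0,0],[0.3,0,0,0.035,0],[0.3,0,0,0.035,0],[0.3,0,0,0.035,0],[0.3,0,0,0.035,0],[0.3,0,0,0.02,0],[0.3,0,0,0,0]]]'
python3 go.py .565 -.0915 .008 124.6
python3 - <<'E'
from h import *
snap("scene","a1.png")
E
```

```text
t: 4.5
tool_pos: [0.56, -0.0884, 0.0652]
eef_rot: [-0.005, 0.464, 0.886, -0.001]
wrist_force: [-0.3, -0.2, -0.4]
grip_width: 0.651
finger_force: 0.0
t 4.5 tcp [ 0.56   -0.0884  0.0652] yaw 124.7 q [-0.25  0.19  1.73 -0.    1.23 -0.85] tilt [-0.01   0.002 -1.   ] w 0.651 F 0.0 wf [-0.3 -0.2 -0.4]
twist 0.002 shift -0.0054 0.0023 0.0572
```

View pics/a1.png

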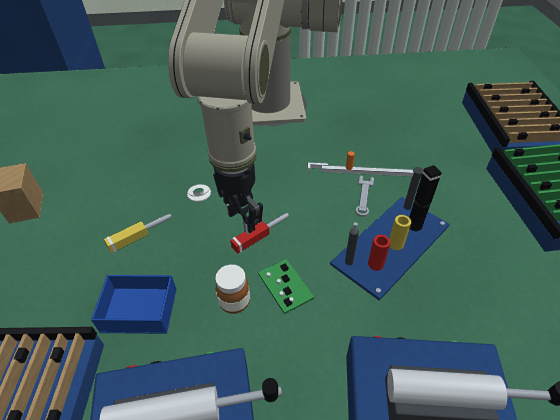

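```bash
python3 -m handwheel '[[[0.3,-0.005,0.002,0.02,0],[0.3,0,0,0.02,0],[0.3,0,0,0.015,0],[0.3,0,0,0,0],[0.3,0,0,0,0]]]'; python3 go.py .565 -.0915 .008 124.6
```

```text
t: 4.97
tool_pos: [0.5697, -0.0925, 0.0179]
eef_rot: [0.001, 0.464, 0.886, 0.0]
wrist_force: [-0.1, 0.0, 0.6]
grip_width: 0.65
finger_force: 0.0
t 4.97 tcp [ 0.5697 -0.0925  0.0179] yaw 124.7 q [-0.25  0.27  1.74  0.    1.13 -0.86] tilt [ 0.001 -0.    -1.   ] w 0.65 F 0.0 wf [-0.1  0.   0.6]
twist 0.002 shift 0.0035 -0.0033 0.0099
```

```bash
python3 -m handwheel '[[[0.3,0.0035,-0.003,0.01,0],[0.3,0,0,0,0],[-1,0,0,0,0],[-1,0,0,0,0],[-1,0,0,0,0],[-1,0,0,0,0],[-1,0,0,0,0],[-1,0,0,0,0]]]' 20; python3 go.py .565 -.0915 .008 124.6
python3 -m handwheel '[[[-1,0,0,-0.02,0],[-1,0,0,-0.03,0],[-1,0,0,-0.03,0],[-1,0,0,-0.03,0],[-1,0,0,-0.03,0],[-1,0,0,-0.03,0],[-1,0,0,0,0],[-1,0,0,0,0]]]'
python3 go.py .565 -.0915 .008 124.6
python3 - <<'E'
from h import *
s,P=snap("scene","a2.png");ctrl.snapshot("top")
for c in("scene","top"):
    for d in ctrl.silhouettes(c,"red_tool")[:2]: print(c,d["p"],d["xy"],d["region"].sum())
E
```

```text
t: 5.63
tool_pos: [0.5652, -0.0913, 0.0073]
eef_rot: [0.001, 0.464, 0.886, 0.0]
wrist_force: [-1.5, 1.3, 6.0]
grip_width: 0.301
finger_force: 21.0
t 5.63 tcp [ 0.5652 -0.0913  0.0073] yaw 124.7 q [-0.25  0.28  1.75  0.    1.11 -0.86] tilt [ 0.001 -0.    -1.   ] w 0.301 F 21.0 wf [-1.5  1.3  6. ]
twist 0.002 shift 0.0 -0.0003 -0.0007
t: 6.3
tool_pos: [0.5659, -0.0916, 0.1786]
eef_rot: [0.002, 0.464, 0.886, 0.0]
wrist_force: [-0.6, 0.4, -1.8]
grip_width: 0.298
finger_force: 21.1
t 6.3 tcp [ 0.5659 -0.0916  0.1786] yaw 124.7 q [-0.25  0.08  1.63 -0.    1.42 -0.86] tilt [ 0.004 -0.001 -1.   ] w 0.298 F 21.1 wf [-0.6  0.4 -1.8]
twist 0.002 shift 0.0006 -0.0006 0.1706
scene 0.77 [256.9, 180.0] 598
top 0.85 [281.0, 221.2] 399
```

View pics/a2.png

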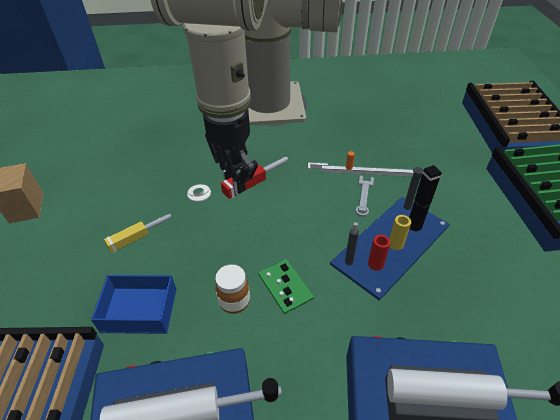

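```bash
python3 -m handwheel '[[[-0.5,0,0,0.035,0],[-0.5,0,0,0.035,0],[-0.5,0,0,0.02,0],[-0.5,0,0,0,0]]]' |tail -2; python3 -m handwheel '[[[-0.45,0,0,0,0],[-0.45,0,0,0,0]]]' |tail -2;python3 -m handwheel '[[[-0.43,0,0,0,0],[-0.43,0,0,0,0]]]' |tail -2;python3 -m handwheel '[[[-0.42,0,0,0,0],[-0.42,0,0,0,0]]]' |tail -2
python3 - <<'E'
from h import *
for c in("scene","top"):
    s,P=snap(c)
    d=ctrl.silhouettes(c,"red_tool")[0];q=P[d["region"]&(s["range_z"]>0)];q=q[(q[:,1]<.1)]
    u=np.array([-.567,.823]);a=(q[:,:2]-[.565,-.0915])@u
    for lo in np.arange(-.03,.14,.02):
        k=(a>lo)&(a<lo+.02)
        if k.sum()>3: print(c,round(lo+.01,3),np.median(q[k,2]).round(4),k.sum())
E
```

```text
grip_width: 0.3
finger_force: 21.0
grip_width: 0.301
finger_force: 21.1
grip_width: 0.297
finger_force: 21.1
grip_width: 0.296
finger_force: 21.1
scene -0.02 0.1033 145
scene 0.0 0.1066 13
scene 0.02 0.0889 26
scene 0.04 0.0939 64
scene 0.06 0.1028 68
scene 0.08 0.097 40
scene 0.1 0.0962 43
scene 0.12 0.096 27
top 0.02 0.1053 77
top 0.04 0.1054 113
top 0.06 0.1037 108
top 0.08 0.0964 46
top 0.1 0.0972 24
```

```bash
python3 - <<'E'
from h import *
hg=np.array([.492,.301]);d=np.array([-.161,-.987]);n=np.array([-d[1],d[0]])
for c in("scene","top"):
    s,P=snap(c)
    r=ctrl.silhouettes(c,"hasp")[0];q=P[cv2.dilate(r["region"].astype(np.uint8),np.ones((5,5)))*(s["range_z"]>0)>0]
    q=q[(q[:,2]>.105)&(q[:,2]<.13)];a=(q[:,:2]-hg)@d;b=(q[:,:2]-hg)@n
    for lo in np.arange(.02,.28,.02):
        k=(a>lo)&(a<=lo+.02)
        if k.sum(): print(c,round(lo,2),k.sum(),"lat",b[k].min().round(4),np.median(b[k]).round(4),b[k].max().round(4),"z",np.median(q[k,2]).round(4),"amax",a[k].max().round(4))
E
python3 go.py .429 -.086 .089 80.7
```

```text
scene 0.02 62 lat -0.0061 0.0044 0.0083 z 0.1218 amax 0.0398
scene 0.04 62 lat -0.0055 0.0046 0.0081 z 0.1205 amax 0.0597
scene 0.06 60 lat -0.0043 0.0042 0.0083 z 0.1214 amax 0.0797
scene 0.08 66 lat -0.0052 0.0042 0.0074 z 0.1219 amax 0.0997
scene 0.1 56 lat -0.0056 0.0039 0.0074 z 0.1211 amax 0.1194
scene 0.12 63 lat -0.0062 0.0037 0.0083 z 0.1211 amax 0.1393
scene 0.14 49 lat -0.0025 0.0051 0.0082 z 0.1203 amax 0.159
scene 0.16 62 lat -0.0061 0.0036 0.0076 z 0.1219 amax 0.18
scene 0.18 64 lat -0.0124 0.0029 0.0081 z 0.1221 amax 0.1989
scene 0.2 64 lat -0.0129 -0.007 0.0061 z 0.1223 amax 0.219
scene 0.22 51 lat -0.012 -0.0079 0.0092 z 0.1218 amax 0.2392
scene 0.24 2 lat 0.0069 0.0069 0.0069 z 0.119 amax 0.2407
top 0.02 42 lat -0.0065 -0.0023 0.0031 z 0.1246 amax 0.0399
top 0.04 44 lat -0.0066 -0.0019 0.0038 z 0.1242 amax 0.0592
top 0.06 40 lat -0.0069 -0.0027 0.0028 z 0.1238 amax 0.0794
top 0.08 41 lat -0.0071 -0.0022 0.003 z 0.1244 amax 0.0988
top 0.1 45 lat -0.0071 -0.0024 0.003 z 0.124 amax 0.1198
top 0.12 33 lat -0.0075 -0.0036 0.0024 z 0.1239 amax 0.1391
top 0.14 11 lat -0.0075 -0.003 0.0026 z 0.1248 amax 0.1597
top 0.16 42 lat -0.0075 -0.0028 0.0026 z 0.1236 amax 0.1795
top 0.18 49 lat -0.0156 -0.0038 0.0019 z 0.1233 amax 0.2
top 0.2 48 lat -0.0157 -0.0089 0.0025 z 0.1243 amax 0.2176
top 0.22 28 lat -0.0159 -0.0113 0.0011 z 0.1249 amax 0.24
top 0.24 9 lat -0.0149 -0.0058 0.0021 z 0.1252 amax 0.2415
t 7.73 tcp [ 0.5644 -0.0912  0.0862] yaw 124.7 q [-0.25  0.17  1.72 -0.    1.25 -0.86] tilt [-0. -0. -1.] w 0.303 F 21.1 wf [-0.  -0.  -1.7]
twist 0.768 shift -0.0167 -0.1344 -0.0028
```

```bash
python3 -m handwheel '[[[-1,0,0,0,0.11],[-1,0,0,0,0.11],[-1,0,0,0,0.11],[-1,0,0,0,0.11],[-1,0,0,0,0.11],[-1,0,0,0,0.11],[-1,0,0,0,0.108]]]' 20 |tail -1
python3 -m handwheel '[[[-1,-0.003,-0.028,0,0],[-1,-0.003,-0.028,0,0],[-1,-0.003,-0.028,0,0],[-1,-0.003,-0.028,0,0],[-1,-0.003,-0.028,0,0],[-1,0,0,0,0],[-1,0,0,0,0]]]'|tail -1;  python3 go.py .433 -.031 .086 80.7
python3 - <<'E'
from h import *
s,P=snap("top")
d=ctrl.silhouettes("top","red_tool")[0];q=P[d["region"]&(s["range_z"]>0)];q=q[q[:,2]>.07]
st=ctrl.state();u=np.array([.161,.987]);a=(q[:,:2]-np.array(st["tool_pos"])[:2])@u;b=(q[:,:2]-np.array(st["tool_pos"])[:2])@[.987,-.161]
for lo in np.arange(-.03,.14,.02):
    k=(a>lo)&(a<lo+.02)
    if k.sum()>3: print(round(lo+.01,3),np.median(q[k,2]).round(4),np.median(b[k]).round(4),a[k].max().round(3),k.sum())
E
```

```text
finger_force: 21.1
finger_force: 21.1
t 8.9 tcp [ 0.4227 -0.0832  0.086 ] yaw 80.7 q [-0.31 -0.22  2.1  -0.    1.26 -0.15] tilt [-0.  0. -1.] w 0.298 F 21.1 wf [ 0.3  0.6 -1.6]
twist -0.0 shift 0.0532 0.0018 0.0
0.08 0.0974 -0.0022 0.09 4
0.1 0.0965 -0.0036 0.11 43
0.12 0.0965 -0.0024 0.122 16
```

```bash
python3 -m handwheel '[[[-1,0.018,0.001,0,0],[-1,0.018,0.001,0,0],[-1,0.017,0,0,0],[-1,0,0,-0.015,0],[-1,0.001,0,-0.013,0],[-1,0.001,0,-0.012,0],[-1,0.004,0,-0.012,0],[-1,0.004,0,-0.0115,0],[-1,0,0,0,0],[-1,0,0,0,0]]]'
python3 - <<'E'
from h import *
s,P=snap("scene","b1.png")
E
```

```text
t: 9.83
tool_pos: [0.4371, -0.0215, 0.1507]
eef_rot: [0.001, 0.762, 0.648, 0.001]
wrist_force: [0.3, -0.4, -2.8]
grip_width: 0.295
finger_force: 20.5
```

View pics/b1.png

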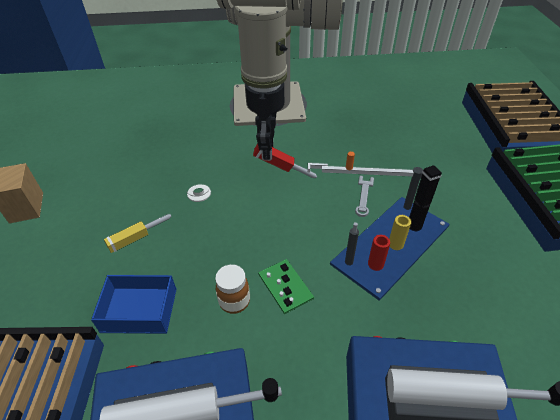

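```bash
python3 -m handwheel '[[[-1,0.007,0,-0.0105,0],[-1,0.007,0,-0.01,0],[-1,0.009,0,-0.0085,0],[-1,0.0095,0,-0.008,0],[-1,0.011,0,-0.0055,0],[-1,0.011,0,-0.0055,0],[-1,0.01,0,-0.003,0],[-1,0.01,0,-0.002,0],[-1,0.001,0,0,0],[-1,0,0,0,0]]]'
python3 - <<'E'
from h import *
s,P=snap("scene","b2.png")
for c in("scene","top"):
    if c=="top": s,P=snap(c)
    d=ctrl.silhouettes(c,"red_tool")[0];q=P[d["region"]&(s["range_z"]>0)];print(c,d["p"],d["xy"])
    st=ctrl.state();o=np.array(st["tool_pos"])[:2];u=np.array([.161,.987]);a=(q[:,:2]-o)@u;b=(q[:,:2]-o)@[.987,-.161]
    for lo in np.arange(.06,.27,.02):
        k=(q[:,2]>lo)&(q[:,2]<lo+.02)
        if k.sum()>3: print(c,round(lo+.01,3),"fwd",np.median(a[k]).round(4),"lat",np.median(b[k]).round(4),k.sum())
E
```

```text
t: 10.72
tool_pos: [0.4484, 0.0539, 0.2028]
eef_rot: [-0.0, 0.762, 0.648, 0.0]
wrist_force: [-1.5, 0.5, -0.7]
grip_width: 0.298
finger_force: 23.7
scene 0.94 [297.8, 147.0]
scene 0.09 fwd 0.0093 lat 0.0055 20
scene 0.11 fwd 0.0064 lat 0.0059 33
scene 0.13 fwd 0.0016 lat 0.0059 38
scene 0.15 fwd -0.0032 lat 0.0133 53
scene 0.17 fwd -0.0044 lat 0.0139 106
scene 0.19 fwd -0.0103 lat 0.0138 95
scene 0.21 fwd -0.0208 lat 0.0142 59
scene 0.23 fwd -0.0244 lat 0.012 116
top 0.68 [133.6, 251.4]
top 0.11 fwd 0.2221 lat -0.0009 5
top 0.13 fwd 0.2289 lat 0.002 173
```

View pics/b2.png

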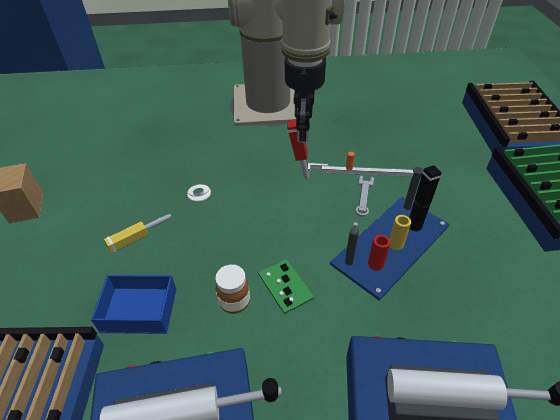

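```bash
python3 -m handwheel '[[[-1,0.008,0,0,0],[-1,0.008,0,0,0],[-1,0.006,0,0,0],[-1,0,0,0,0],[-1,0,0,0,0]]]'
cat > pose.py <<'E'
import sys;from h import *
# tool axis of an upright held tool from the scene camera: fit handle/shank silhouette centre line in the image, compare with projected vertical, and depth
n=sys.argv[1];st=ctrl.state();o=np.array(st["tool_pos"]);M=rot(st["eef_rot"])
for c in("scene","top"):
    s,P=snap(c)
    for d in ctrl.silhouettes(c,n)[:1]:
        q=P[d["region"]&(s["range_z"]>0)]-o;q=q[np.linalg.norm(q[:,:2],axis=1)<.08]
        a=q@M[:,0];b=q@M[:,1];z=q[:,2]
        print(c,round(d["p"],2))
        for lo in np.arange(-.14,.08,.02):
            k=(z>lo)&(z<lo+.02)
            if k.sum()>5: print(round(lo+.01,2),"fwd %.4f %.4f lat %.4f %.4f"%(*np.percentile(a[k],[3,97]),*np.percentile(b[k],[3,97])),"ctr(fwd,near-cam)",np.median(a[k]).round(4),k.sum())
E
python3 pose.py red_tool
```

```text
t: 11.33
tool_pos: [0.4517, 0.0753, 0.2027]
eef_rot: [-0.0, 0.762, 0.648, 0.0]
wrist_force: [0.0, -1.0, -1.2]
grip_width: 0.295
finger_force: 25.0
scene 0.93
-0.11 fwd -0.0201 -0.0133 lat 0.0024 0.0086 ctr(fwd,near-cam) -0.0175 13
-0.09 fwd -0.0206 -0.0139 lat 0.0039 0.0077 ctr(fwd,near-cam) -0.018 22
-0.07 fwd -0.0234 -0.0122 lat 0.0008 0.0085 ctr(fwd,near-cam) -0.0183 33
-0.05 fwd -0.0289 -0.0069 lat 0.0110 0.0158 ctr(fwd,near-cam) -0.0188 49
-0.03 fwd -0.0300 -0.0065 lat 0.0114 0.0161 ctr(fwd,near-cam) -0.0182 86
-0.01 fwd -0.0303 -0.0071 lat 0.0119 0.0162 ctr(fwd,near-cam) -0.0197 82
0.01 fwd -0.0307 -0.0157 lat 0.0118 0.0155 ctr(fwd,near-cam) -0.0225 64
0.03 fwd -0.0315 -0.0157 lat -0.0099 0.0160 ctr(fwd,near-cam) -0.0237 110
top 0.47
```

```bash
python3 -m handwheel '[[[-1,-0.004,0,0,0],[-1,-0.003,0,-0.015,0],[-1,0,0,-0.03,0],[-1,0,0,-0.03,0],[-1,0,0,-0.015,0],[-1,0,0,0,0]]]' | tail -1;  python3 go.py .6534 .2052 .290 80.7
```

```text
finger_force: 25.0
t 12.03 tcp [0.4525 0.0676 0.2975] yaw 80.7 q [ 0.04 -0.29  1.77  0.    1.66  0.2 ] tilt [ 0.007  0.001 -1.   ] w 0.294 F 25.0 wf [-0.2 -0.6 -1.2]
twist 0.0 shift 0.1683 0.176 0.0075
```

```bash
python3 -m handwheel '[[[-1,0.021,0.022,0,0],[-1,0.021,0.022,0,0],[-1,0.021,0.022,0,0],[-1,0.021,0.022,0,0],[-1,0.021,0.022,0,0],[-1,0.021,0.022,0,0],[-1,0.021,0.022,0,0],[-1,0.021,0.022,0,0],[-1,0,0,0,0],[-1,0,0,0,0]]]' | tail -1;  python3 go.py .6534 .2052 .290 80.7; python3 pose.py red_tool; python3 - <<'E'
from h import *
s,P=snap("scene","c1.png")
E
```

```text
finger_force: 24.9
t 12.87 tcp [0.6513 0.2055 0.2883] yaw 80.8 q [0.23 0.35 1.13 0.   1.67 0.39] tilt [-0.006 -0.001 -1.   ] w 0.301 F 24.9 wf [ 0.3 -1.4 -0.7]
twist 0.001 shift 0.0 0.0022 -0.0017
scene 0.86
-0.11 fwd -0.0222 -0.0122 lat 0.0007 0.0073 ctr(fwd,near-cam) -0.0182 35
-0.09 fwd -0.0228 -0.0122 lat 0.0019 0.0075 ctr(fwd,near-cam) -0.0183 55
-0.07 fwd -0.0230 -0.0128 lat 0.0012 0.0077 ctr(fwd,near-cam) -0.0186 50
-0.05 fwd -0.0313 -0.0063 lat -0.0030 0.0145 ctr(fwd,near-cam) -0.0201 97
-0.03 fwd -0.0317 -0.0071 lat -0.0056 0.0151 ctr(fwd,near-cam) -0.0217 161
-0.01 fwd -0.0321 -0.0083 lat -0.0067 0.0152 ctr(fwd,near-cam) -0.0222 169
0.01 fwd -0.0327 -0.0128 lat -0.0078 0.0159 ctr(fwd,near-cam) -0.0247 159
0.03 fwd -0.0332 -0.0116 lat -0.0110 0.0147 ctr(fwd,near-cam) -0.0234 281
top 0.51
-0.11 fwd -0.0239 -0.0157 lat -0.0070 0.0003 ctr(fwd,near-cam) -0.0217 8
-0.09 fwd -0.0242 -0.0175 lat -0.0073 -0.0008 ctr(fwd,near-cam) -0.022 15
-0.05 fwd -0.0329 -0.0216 lat -0.0144 0.0047 ctr(fwd,near-cam) -0.0316 14
-0.03 fwd -0.0335 -0.0247 lat -0.0151 0.0086 ctr(fwd,near-cam) -0.0325 40
-0.01 fwd -0.0340 -0.0258 lat -0.0149 0.0082 ctr(fwd,near-cam) -0.0332 40
0.01 fwd -0.0344 -0.0287 lat -0.0149 0.0095 ctr(fwd,near-cam) -0.0335 40
0.03 fwd -0.0350 -0.0258 lat -0.0144 0.0102 ctr(fwd,near-cam) -0.0338 62
0.05 fwd -0.0343 -0.0268 lat -0.0104 0.0090 ctr(fwd,near-cam) -0.0314 14
```

View pics/c1.png

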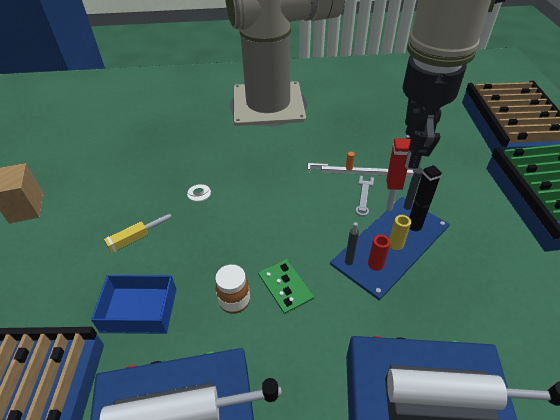

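```bash
python3 -m handwheel '[[[-1,0,0.001,0.02,0],[-1,0,0,0.025,0],[-1,0,0,0.02,0],[-1,0,0,0,0],[-1,0,0,0,0]]]' | tail -1;  python3 go.py .6534 .2052 .220 80.7; python3 -m handwheel '[[[-1,0,0,0.015,0],[-1,0,0,0.015,0],[-1,0,0,0,0]]]';  python3 go.py .6534 .2052 .160 80.7;python3 pose.py red_tool | head -9
```

```text
finger_force: 24.8
t 13.53 tcp [0.6512 0.2044 0.2273] yaw 80.7 q [0.23 0.36 1.23 0.   1.55 0.39] tilt [-0.002 -0.    -1.   ] w 0.3 F 24.8 wf [-0.2  0.1 -1.9]
twist -0.0 shift 0.0011 0.002 0.0073
t: 13.78
tool_pos: [0.6519, 0.2047, 0.1974]
eef_rot: [-0.0, 0.762, 0.647, -0.0]
wrist_force: [-0.8, 0.4, -2.9]
grip_width: 0.295
finger_force: 24.8
t 13.78 tcp [0.6519 0.2047 0.1974] yaw 80.7 q [ 0.23  0.37  1.27 -0.    1.5   0.39] tilt [-0.001 -0.    -1.   ] w 0.295 F 24.8 wf [-0.8  0.4 -2.9]
twist 0.0 shift 0.0008 0.0014 0.0374
scene 0.65
-0.11 fwd -0.0221 -0.0012 lat -0.0236 0.0069 ctr(fwd,near-cam) -0.018 20
-0.09 fwd -0.0231 -0.0127 lat 0.0021 0.0076 ctr(fwd,near-cam) -0.0183 42
-0.07 fwd -0.0230 -0.0134 lat 0.0014 0.0081 ctr(fwd,near-cam) -0.0187 36
-0.05 fwd -0.0314 -0.0073 lat -0.0037 0.0147 ctr(fwd,near-cam) -0.0192 72
-0.03 fwd -0.0319 -0.0079 lat -0.0039 0.0149 ctr(fwd,near-cam) -0.0224 121
-0.01 fwd -0.0323 -0.0085 lat -0.0068 0.0154 ctr(fwd,near-cam) -0.0229 124
0.01 fwd -0.0329 -0.0147 lat -0.0060 0.0149 ctr(fwd,near-cam) -0.026 106
0.03 fwd -0.0333 -0.0121 lat -0.0095 0.0148 ctr(fwd,near-cam) -0.0234 222
```

```bash
python3 -m handwheel '[[[-1,0,0.001,0.015,0],[-1,0,0,0.015,0],[-1,0,0,0.006,0],[-1,0,0,0,0]]]';  python3 go.py .6534 .2052 .155 80.7; python3 - <<'E'
from h import *
s,P=snap("scene");c=s["pixels"][110:300,320:480,::-1];cv2.imwrite("pics/c2.png",cv2.resize(np.ascontiguousarray(c),None,fx=3,fy=3))
E
```

```text
t: 14.32
tool_pos: [0.652, 0.2045, 0.159]
eef_rot: [-0.001, 0.762, 0.648, -0.002]
wrist_force: [0.7, 0.2, -2.9]
grip_width: 0.299
finger_force: 24.9
t 14.32 tcp [0.652  0.2045 0.159 ] yaw 80.7 q [ 0.23  0.4   1.31 -0.    1.44  0.39] tilt [-0.004 -0.001 -1.   ] w 0.299 F 24.9 wf [ 0.7  0.2 -2.9]
twist 0.0 shift 0.0009 0.0013 0.004
```

View pics/c2.png

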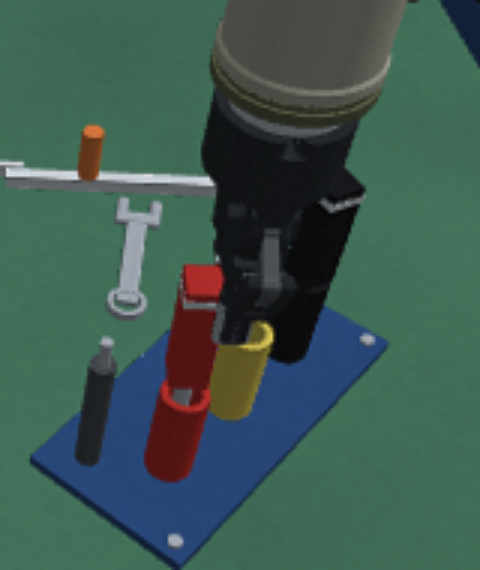

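```bash
python3 -m handwheel '[[[-1,0,0,0.005,0],[-1,0,0,0.003,0],[-1,0,0,0,0],[0,0,0,0,0],[0,0,0,0,0],[0,0,0,0,0],[0,0,0,0,0],[0,0,0,-0.01,0],[0,0,0,-0.03,0],[0,0,0,-0.03,0]]]';python3 -m handwheel '[[[0,0,0,-0.03,0],[0,0,0,-0.03,0],[0,0,0,0,0]]]' | head -3; python3 - <<'E'
from h import *
for c in("scene","top"):
    s,P=snap(c);d=ctrl.silhouettes(c,"red_tool")[0];q=P[d["region"]&(s["range_z"]>0)]
    t=q[q[:,2]>.165];print(c,d["p"],"top z",np.percentile(q[:,2],98).round(4),"top ctr",t.mean(0).round(4) if len(t) else 0,"min z",np.percentile(q[:,2],2).round(3))
E
python3 go.py .544 -.370 .23 122
```

```text
t: 15.2
tool_pos: [0.6521, 0.2045, 0.2232]
eef_rot: [-0.001, 0.762, 0.648, -0.002]
wrist_force: [0.8, 0.4, 0.3]
grip_width: 0.501
finger_force: 0.0
t: 15.45
tool_pos: [0.656, 0.2055, 0.294]
eef_rot: [0.003, 0.762, 0.648, 0.006]
scene 0.65 top z 0.1808 top ctr [0.6567 0.1841 0.1764] min z 0.095
top 0.55 top z 0.1832 top ctr [0.6463 0.1844 0.1785] min z 0.094
t 15.65 tcp [0.6531 0.2048 0.2834] yaw 80.7 q [ 0.23  0.35  1.14 -0.    1.65  0.39] tilt [-0.001 -0.    -1.   ] w 0.499 F 0.0 wf [-0.5  0.3 -0.4]
twist -0.721 shift -0.4296 -0.3971 0.0534
```

```bash
python3 -m handwheel '[[[0.3,0,0,0,-0.103],[0.3,0,0,0,-0.103],[0.3,0,0,0,-0.103],[0.3,0,0,0,-0.103],[0.3,0,0,0,-0.103],[0.3,0,0,0,-0.103],[0.3,0,0,0,-0.103]]]' | tail -1
python3 -m handwheel '[[[0.3,-0.026,-0.025,0,0],[0.3,-0.026,-0.025,0,0],[0.3,-0.026,-0.025,0,0],[0.3,-0.026,-0.025,0,0],[0.3,-0.026,-0.025,0,0],[0.3,-0.026,-0.025,0,0],[0.3,-0.026,-0.025,0,0],[0.3,-0.026,-0.025,0,0]]]' | tail -1
python3 -m handwheel '[[[0.3,-0.026,-0.025,0.02,0],[0.3,-0.026,-0.025,0.02,0],[0.3,-0.026,-0.025,0.02,0],[0.3,-0.026,-0.025,0.02,0],[0.3,-0.026,-0.025,0.02,0],[0.3,-0.026,-0.025,0.02,0],[0.3,-0.026,-0.025,0.02,0],[0.3,-0.026,-0.025,0.02,0],[0.3,0,0,0,0],[0.3,0,0,0,0]]]' | tail -1
python3 go.py .5333 -.362 .003 122
```

```text
finger_force: 0.0
finger_force: 0.0
finger_force: 0.0
t 17.73 tcp [ 0.5317 -0.3604  0.1195] yaw 121.8 q [-0.68  0.32  1.47 -0.    1.35 -1.23] tilt [-0.006  0.004 -1.   ] w 0.647 F 0.0 wf [0.1 0.1 0.5]
twist -0.003 shift -0.0022 0.0005 0.1165
```

```bash
python3 -m handwheel '[[[0.3,-0.002,0,0.03,0],[0.3,0,0,0.03,0],[0.3,0,0,0.03,0],[0.3,0,0,0.013,0],[0.3,0,0,0,0],[0.3,0,0,0,0]]]' | tail -1
python3 go.py .5333 -.362 .003 122
```

```text
finger_force: 0.0
t 18.23 tcp [ 0.5359 -0.3606  0.0207] yaw 122.1 q [-0.67  0.44  1.52  0.    1.18 -1.23] tilt [-0.001  0.001 -1.   ] w 0.652 F 0.0 wf [ 0.6 -0.7  0.3]
twist 0.001 shift 0.0002 -0.0029 0.0177
```

```bash
python3 -m handwheel '[[[0.3,0,-0.003,0.01,0],[0.3,0,0,0.007,0],[0.3,0,0,0,0],[-1,0,0,0,0],[-1,0,0,0,0],[-1,0,0,0,0],[-1,0,0,0,0],[-1,0,0,0,0],[-1,0,0,0,0],[-1,0,0,0,0]]]' 20
python3 -m handwheel '[[[-1,0,0,-0.02,0],[-1,0,0,-0.03,0],[-1,0,0,-0.026,0],[-1,0,0,0,0],[-1,0,0,0,0]]]';  python3 go.py .424 -.085 .08 80.7
```

```text
t: 19.07
tool_pos: [0.5339, -0.3637, 0.0046]
eef_rot: [0.001, 0.485, 0.875, -0.0]
wrist_force: [0.3, 1.0, 5.8]
grip_width: 0.3
finger_force: 21.4
t: 19.48
tool_pos: [0.5345, -0.3642, 0.0819]
eef_rot: [0.002, 0.485, 0.875, -0.0]
wrist_force: [-0.0, 0.2, -1.4]
grip_width: 0.302
finger_force: 20.6
t 19.48 tcp [ 0.5345 -0.3642  0.0819] yaw 122.0 q [-0.68  0.36  1.5  -0.    1.28 -1.24] tilt [ 0.003 -0.002 -1.   ] w 0.302 F 20.6 wf [-0.   0.2 -1.4]
twist 0.721 shift 0.2577 -0.1542 0.0019
```

```bash
python3 -m handwheel '[[[-1,0,0,0,0.103],[-1,0,0,0,0.103],[-1,0,0,0,0.103],[-1,0,0,0,0.103],[-1,0,0,0,0.103],[-1,0,0,0,0.103],[-1,0,0,0,0.103]]]' | tail -1
python3 -m handwheel '[[[-1,0.0255,-0.0154,0,0],[-1,0.0255,-0.0154,0,0],[-1,0.0255,-0.0154,0,0],[-1,0.0255,-0.0154,0,0],[-1,0.0255,-0.0154,0,0],[-1,0.0255,-0.0154,0,0],[-1,0.0255,-0.0154,0,0],[-1,0.0255,-0.0154,0,0],[-1,0.0255,-0.0154,0,0],[-1,0.0255,-0.0154,0,0]]]' | tail -1
python3 -m handwheel '[[[-1,0,0,0,0],[-1,0,0,0,0]]]' | tail -1; python3 go.py .4343 -.0209 .08 80.7
python3 - <<'E'
from h import *
hg=np.array([.492,.301]);d=np.array([-.161,-.987]);n=np.array([-d[1],d[0]])
for c in("scene","top"):
    s,P=snap(c)
    r=ctrl.silhouettes(c,"hasp")[0];q=P[cv2.dilate(r["region"].astype(np.uint8),np.ones((5,5)))*(s["range_z"]>0)>0]
    q=q[(q[:,2]>.105)&(q[:,2]<.13)];a=(q[:,:2]-hg)@d;b=(q[:,:2]-hg)@n
    for lo in (.04,.16,.22):
        k=(a>lo)&(a<=lo+.03);print(c,lo,"lat",b[k].min().round(4),np.median(b[k]).round(4),b[k].max().round(4),a[k].max().round(4))
    r=ctrl.silhouettes(c,"yellow_tool")[0];q=P[r["region"]&(s["range_z"]>0)];q=q[q[:,1]<.08]
    o=np.array(ctrl.state()["tool_pos"]);a=(q-o)[:,:2]@-d;b=(q-o)[:,:2]@n
    for lo in np.arange(-.04,.14,.03):
        k=(a>lo)&(a<lo+.03)
        if k.sum()>3: print(c,"tool",round(lo+.015,3),np.percentile(q[k,2],90).round(4),np.median(b[k]).round(4),a[k].max().round(3))
E
```

```text
finger_force: 20.5
finger_force: 20.6
finger_force: 20.6
t 21.07 tcp [ 0.4207 -0.0852  0.078 ] yaw 80.9 q [-0.32 -0.21  2.11 -0.    1.25 -0.16] tilt [-0.003  0.001 -1.   ] w 0.301 F 20.6 wf [-0.3 -0.2 -0.8]
twist 0.003 shift 0.0656 0.003 -0.002
scene 0.04 lat -0.0039 0.0049 0.0089 0.0692
scene 0.16 lat -0.0031 0.005 0.008 0.19
scene 0.22 lat -0.0128 -0.0052 0.0111 0.2407
scene tool -0.025 0.0992 0.0112 -0.014
scene tool 0.005 0.0998 0.0102 0.02
scene tool 0.035 0.1001 0.0106 0.05
scene tool 0.065 0.0998 0.0042 0.078
scene tool 0.095 0.0926 0.0037 0.11
scene tool 0.125 0.0923 0.0027 0.122
top 0.04 lat -0.0064 -0.0016 0.004 0.07
top 0.16 lat -0.0061 -0.0012 0.0038 0.1897
top 0.22 lat -0.0139 -0.009 0.0055 0.2415
```

```bash
python3 -m handwheel '[[[-1,0.022,0.001,0,0],[-1,0.022,0.001,0,0],[-1,0.021,0.001,0,0],[-1,0,0,-0.014,0],[-1,0.001,0,-0.014,0],[-1,0.001,0,-0.014,0],[-1,0.003,0,-0.011,0],[-1,0.004,0,-0.010,0],[-1,0.006,0,-0.0095,0],[-1,0.006,0,-0.009,0]]]' | tail -1
python3 -m handwheel '[[[-1,0.008,0,-0.0075,0],[-1,0.008,0,-0.007,0],[-1,0.010,0,-0.005,0],[-1,0.010,0,-0.005,0],[-1,0.011,0,-0.003,0],[-1,0.011,0,-0.0015,0],[-1,0,0,0,0],[-1,0,0,0,0]]]'
python3 pose.py yellow_tool
```

```text
finger_force: 20.2
t: 22.87
tool_pos: [0.4488, 0.056, 0.1902]
eef_rot: [-0.0, 0.761, 0.648, 0.0]
wrist_force: [-0.1, -0.3, -0.7]
grip_width: 0.301
finger_force: 23.8
scene 0.9
-0.09 fwd -0.0011 0.0088 lat 0.0020 0.0074 ctr(fwd,near-cam) 0.0039 32
-0.07 fwd -0.0058 0.0056 lat 0.0021 0.0078 ctr(fwd,near-cam) 0.0009 35
-0.05 fwd -0.0168 0.0029 lat 0.0023 0.0144 ctr(fwd,near-cam) -0.0037 32
-0.03 fwd -0.0196 0.0053 lat -0.0011 0.0163 ctr(fwd,near-cam) -0.006 94
-0.01 fwd -0.0245 0.0020 lat 0.0101 0.0159 ctr(fwd,near-cam) -0.0128 86
0.01 fwd -0.0284 -0.0128 lat 0.0108 0.0196 ctr(fwd,near-cam) -0.0214 59
0.03 fwd -0.0338 -0.0132 lat 0.0114 0.0200 ctr(fwd,near-cam) -0.0237 70
0.05 fwd -0.0345 -0.0140 lat -0.0097 0.0447 ctr(fwd,near-cam) -0.0259 71
0.07 fwd -0.0139 -0.0137 lat 0.0513 0.0588 ctr(fwd,near-cam) -0.0138 6
```

```bash
python3 -m handwheel '[[[-1,0.008,0,0,0],[-1,0.008,0,0,0],[-1,0.005,0,0,0],[-1,0,0,0,0],[-1,0,0,0,0]]]' | tail -1
python3 pose.py yellow_tool
```

```text
finger_force: 24.4
scene 0.65
-0.09 fwd -0.0212 -0.0162 lat 0.0046 0.0077 ctr(fwd,near-cam) -0.0187 19
-0.07 fwd -0.0240 -0.0144 lat 0.0019 0.0085 ctr(fwd,near-cam) -0.019 29
-0.05 fwd -0.0266 -0.0131 lat 0.0007 0.0138 ctr(fwd,near-cam) -0.0196 29
-0.03 fwd -0.0307 -0.0091 lat 0.0120 0.0161 ctr(fwd,near-cam) -0.0198 75
-0.01 fwd -0.0312 -0.0097 lat 0.0112 0.0159 ctr(fwd,near-cam) -0.0206 75
0.01 fwd -0.0316 -0.0166 lat 0.0108 0.0159 ctr(fwd,near-cam) -0.0233 65
0.03 fwd -0.0304 -0.0172 lat 0.0111 0.0161 ctr(fwd,near-cam) -0.0236 57
0.05 fwd -0.0304 -0.0160 lat -0.0075 0.0148 ctr(fwd,near-cam) -0.0242 63
top 0.63
```

```bash
python3 -m handwheel '[[[-1,-0.004,0,0,0],[-1,-0.003,0,-0.015,0],[-1,0,0,-0.03,0],[-1,0,0,-0.03,0],[-1,0,0,-0.027,0],[-1,0,0,0,0]]]' | tail -1
python3 -m handwheel '[[[-1,0,0,0,-0.11],[-1,0,0,0,-0.11],[-1,0,0,0,-0.11],[-1,0,0,0,-0.11],[-1,0,0,0,-0.11],[-1,0,0,0,-0.11],[-1,0,0,0,-0.11],[-1,0,0,0,-0.108],[-1,0,0,0,0]]]' | tail -1
python3 go.py .5889 .2583 .290 131; python3 pose.py yellow_tool
```

```text
finger_force: 24.5
finger_force: 24.4
t 24.93 tcp [0.4509 0.0685 0.292 ] yaw 131.3 q [ 0.04 -0.28  1.77  0.    1.65 -0.68] tilt [-0.  0. -1.] w 0.298 F 24.4 wf [-0.7 -0.2 -1. ]
twist 0.005 shift 0.0527 0.2287 0.002
scene 0.78
-0.09 fwd -0.0246 -0.0152 lat -0.0050 0.0056 ctr(fwd,near-cam) -0.0212 46
-0.07 fwd -0.0244 -0.0167 lat -0.0057 0.0053 ctr(fwd,near-cam) -0.0219 50
-0.05 fwd -0.0307 -0.0176 lat -0.0050 0.0118 ctr(fwd,near-cam) -0.023 30
-0.03 fwd -0.0327 -0.0074 lat -0.0114 0.0128 ctr(fwd,near-cam) -0.0302 148
-0.01 fwd -0.0324 -0.0084 lat -0.0116 0.0129 ctr(fwd,near-cam) -0.03 154
0.01 fwd -0.0326 -0.0153 lat -0.0118 0.0131 ctr(fwd,near-cam) -0.0304 149
0.03 fwd -0.0331 -0.0130 lat -0.0121 0.0128 ctr(fwd,near-cam) -0.0308 155
0.05 fwd -0.0322 -0.0088 lat -0.0124 0.0126 ctr(fwd,near-cam) -0.0243 151
```

```bash
python3 -m handwheel '[[[-1,0.0066,0.0286,0,0],[-1,0.0066,0.0286,0,0],[-1,0.0066,0.0286,0,0],[-1,0.0066,0.0286,0,0],[-1,0.0066,0.0286,0,0],[-1,0.0066,0.0286,0,0],[-1,0.0066,0.0286,0,0],[-1,0.0066,0.0286,0,0],[-1,0,0,0,0],[-1,0,0,0,0]]]' | tail -1
python3 go.py .5889 .2583 .225 131; python3 pose.py yellow_tool
python3 - <<'E'
from h import *
s,P=snap("scene");c=s["pixels"][70:290,320:490,::-1];cv2.imwrite("pics/d1.png",cv2.resize(np.ascontiguousarray(c),None,fx=2.7,fy=2.7))
E
```

```text
finger_force: 24.4
t 25.97 tcp [0.589  0.2597 0.2905] yaw 131.0 q [ 0.34  0.24  1.26  0.    1.65 -0.38] tilt [-0.002 -0.001 -1.   ] w 0.299 F 24.4 wf [-1.1  0.7 -0.2]
twist 0.0 shift -0.001 -0.001 0.0655
scene 0.72
-0.11 fwd -0.0240 -0.0199 lat -0.0045 0.0034 ctr(fwd,near-cam) -0.0223 10
-0.09 fwd -0.0248 -0.0170 lat -0.0059 0.0047 ctr(fwd,near-cam) -0.0222 52
-0.07 fwd -0.0248 -0.0170 lat -0.0061 0.0048 ctr(fwd,near-cam) -0.022 58
-0.05 fwd -0.0310 -0.0131 lat -0.0095 0.0116 ctr(fwd,near-cam) -0.0233 44
-0.03 fwd -0.0327 -0.0096 lat -0.0116 0.0121 ctr(fwd,near-cam) -0.0305 171
-0.01 fwd -0.0327 -0.0110 lat -0.0106 0.0121 ctr(fwd,near-cam) -0.0307 170
0.01 fwd -0.0327 -0.0162 lat -0.0114 0.0123 ctr(fwd,near-cam) -0.0309 172
0.03 fwd -0.0333 -0.0162 lat -0.0120 0.0121 ctr(fwd,near-cam) -0.0311 187
0.05 fwd -0.0329 -0.0099 lat -0.0119 0.0119 ctr(fwd,near-cam) -0.0252 189
top 0.69
```

View pics/d1.png

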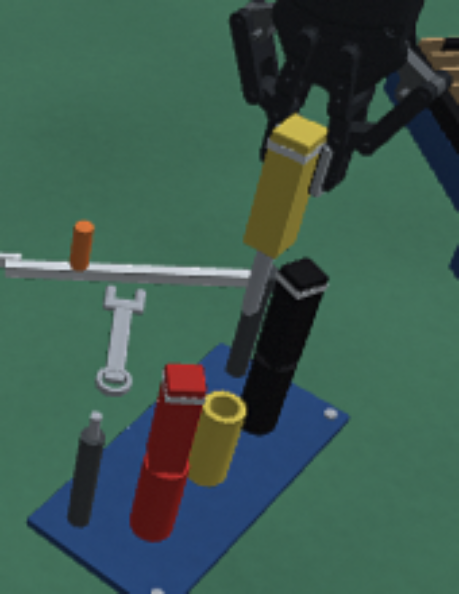

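```bash
python3 -m handwheel '[[[-1,-0.001,-0.001,0.025,0],[-1,0,0,0.025,0],[-1,0,0,0.02,0],[-1,0,0,0.01,0],[-1,0,0,0,0],[-1,0,0,0,0]]]' | tail -1;  python3 go.py .5889 .2583 .185 131; python3 -m handwheel '[[[-1,0,0,0.013,0],[-1,0,0,0.013,0],[-1,0,0,0,0]]]';  python3 go.py .5889 .2583 .15 131; python3 pose.py yellow_tool | head -6
```

```text
finger_force: 24.4
t 26.72 tcp [0.5887 0.2569 0.2129] yaw 131.0 q [ 0.33  0.25  1.38 -0.    1.51 -0.38] tilt [-0. -0. -1.] w 0.297 F 24.4 wf [ 0.6  0.  -0.3]
twist -0.0 shift 0.001 0.0011 0.0279
t: 26.97
tool_pos: [0.5878, 0.2569, 0.1834]
eef_rot: [-0.001, 0.415, 0.91, -0.001]
wrist_force: [1.1, 1.2, -3.8]
grip_width: 0.299
finger_force: 24.4
t 26.97 tcp [0.5878 0.2569 0.1834] yaw 131.0 q [ 0.33  0.27  1.42 -0.    1.46 -0.38] tilt [-0.003 -0.001 -1.   ] w 0.299 F 24.4 wf [ 1.1  1.2 -3.8]
twist 0.0 shift 0.0003 0.0018 0.0334
scene 0.93
-0.11 fwd -0.0230 -0.0077 lat 0.0018 0.0042 ctr(fwd,near-cam) -0.0092 7
-0.09 fwd -0.0252 0.0333 lat -0.0080 0.0050 ctr(fwd,near-cam) -0.0222 42
-0.07 fwd -0.0253 -0.0178 lat -0.0038 0.0050 ctr(fwd,near-cam) -0.0233 41
-0.05 fwd -0.0311 -0.0152 lat -0.0041 0.0100 ctr(fwd,near-cam) -0.0235 24
-0.03 fwd -0.0325 -0.0108 lat -0.0119 0.0122 ctr(fwd,near-cam) -0.0308 126
```

```bash
python3 -m handwheel '[[[-1,0,0.001,0.013,0],[-1,0,0,0.012,0],[-1,0,0,0.005,0],[-1,0,0,0,0],[-1,0,0,0,0]]]';  python3 go.py .5889 .2583 .145 131; python3 - <<'E'
from h import *
s,P=snap("scene");d=ctrl.silhouettes("scene","yellow_tool")[0];q=P[d["region"]&(s["range_z"]>0)];print(d["p"],np.percentile(q[:,2],[2,98]))
E
```

```text
t: 27.58
tool_pos: [0.5889, 0.2577, 0.155]
eef_rot: [-0.001, 0.414, 0.91, -0.001]
wrist_force: [-0.1, -0.1, -0.7]
grip_width: 0.299
finger_force: 24.4
t 27.58 tcp [0.5889 0.2577 0.155 ] yaw 131.0 q [ 0.33  0.29  1.45 -0.    1.41 -0.38] tilt [-0.002 -0.001 -1.   ] w 0.299 F 24.4 wf [-0.1 -0.1 -0.7]
twist 0.0 shift 0.0004 0.0004 0.01
0.72 [0.0903729  0.20315482]
```

```bash
python3 -m handwheel '[[[-1,0,0,0.005,0],[-1,0,0,0.005,0],[-1,0,0,0,0],[-1,0,0,0,0]]]'|grep -E "pos|force"; python3 -m handwheel '[[[0,0,0,0,0],[0,0,0,0,0],[0,0,0,0,0],[0,0,0,0,0],[0,0,0,-0.01,0],[0,0,0,-0.03,0],[0,0,0,-0.03,0],[0,0,0,-0.03,0],[0,0,0,-0.02,0],[0,0,0,0,0]]]'|grep -E "pos|force"; python3 - <<'E'
from h import *
for c in("scene","top"):
    s,P=snap(c,"e_%s.png"%c)
    for n in("red_tool","yellow_tool","black_tool"):
        d=ctrl.silhouettes(c,n)[0];q=P[d["region"]&(s["range_z"]>0)]
        t=q[(q[:,2]>.165)&(q[:,2]<.2)];print(c,n,round(d["p"],2),"z",np.percentile(q[:,2],[2,98]).round(4),"top ctr",t.mean(0).round(4) if len(t) else 0)
    d=ctrl.silhouettes(c,"hasp_knob")[0];q=P[d["region"]&(s["range_z"]>0)];q=q[(q[:,2]>.135)&(q[:,2]<.17)];print(c,"knob",np.median(q,0).round(4),len(q))
E
```

```text
tool_pos: [0.5892, 0.2578, 0.1456]
wrist_force: [-0.7, 0.1, -0.9]
finger_force: 24.4
tool_pos: [0.592, 0.2588, 0.2744]
wrist_force: [-0.1, 0.0, 0.7]
finger_force: 0.0
scene red_tool 0.95 z [0.0929 0.1809] top ctr [0.6567 0.1845 0.1764]
scene yellow_tool 0.64 z [0.0904 0.1807] top ctr [0.6051 0.2409 0.1762]
scene black_tool 0.72 z [0.0946 0.1806] top ctr [0.5588 0.2983 0.1758]
scene knob [0.4753 0.1524 0.1541] 100
top red_tool 0.66 z [0.0954 0.1832] top ctr [0.6469 0.1854 0.1787]
top yellow_tool 0.76 z [0.0091 0.1836] top ctr [0.5966 0.2405 0.1786]
top black_tool 0.29 z [0.1023 0.1832] top ctr [0.647  0.1855 0.1787]
top knob [0.4658 0.1509 0.164 ] 57
```

View pics/e_scene.png

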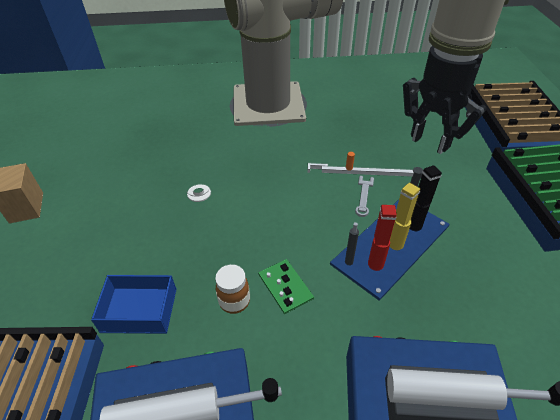

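```bash
python3 -m handwheel '[[[-1,0,0,0,-0.1],[-1,0,0,0,-0.1],[-1,0,0,0,-0.1],[-1,0,0,0,-0.1],[-1,0,0,0,-0.1],[-1,0,0,0,-0.1],[-1,0,0,0,-0.1],[-1,0,0,0,0]]]' 60|grep -E "pos|width"; python3 go.py .428 .158 .14 171.2
```

```text
tool_pos: [0.5895, 0.2579, 0.2659]
grip_width: -0.002
t 30.02 tcp [0.5895 0.2579 0.2659] yaw 171.4 q [ 0.33  0.24  1.31  0.    1.6  -1.09] tilt [-0.001 -0.    -1.   ] w -0.002 F 0.0 wf [0.1 0.6 0.3]
twist 0.003 shift 0.1443 -0.1234 0.1259
```

```bash
python3 -m handwheel '[[[-1,0.024,-0.0206,0,0],[-1,0.024,-0.0206,0,0],[-1,0.024,-0.0206,0,0],[-1,0.024,-0.0206,0,0],[-1,0.024,-0.0206,0,0],[-1,0.024,-0.0206,0,0],[-1,0,0,0,0],[-1,0,0,0,0]]]'|grep -E "pos|width"; python3 go.py .428 .158 .14 171.2; python3 -m handwheel '[[[-1,0,0,0.03,0],[-1,0,0,0.03,0],[-1,0,0,0.03,0],[-1,0,0,0.03,0],[-1,0,0,0.006,0],[-1,0,0,0,0],[-1,0,0,0,0]]]'|grep -E "pos|force"; python3 go.py .428 .158 .14 171.2
python3 - <<'E'
from h import *
s,P=snap("scene")
d=ctrl.silhouettes("scene","hasp_knob")[0];q=P[d["region"]&(s["range_z"]>0)];q=q[(q[:,2]>.13)&(q[:,2]<.17)];print(np.median(q,0).round(4),len(q))
E
```

```text
tool_pos: [0.4274, 0.1575, 0.2665]
grip_width: -0.003
t 30.68 tcp [0.4274 0.1575 0.2665] yaw 170.9 q [ 0.24 -0.28  1.82 -0.    1.61 -1.17] tilt [ 0.001  0.    -1.   ] w -0.003 F 0.0 wf [-0.7  0.3  0.4]
twist -0.005 shift -0.0005 0.0006 0.1265
tool_pos: [0.429, 0.1583, 0.1413]
wrist_force: [0.5, 0.0, 0.7]
finger_force: 0.0
t 31.27 tcp [0.429  0.1583 0.1413] yaw 171.1 q [ 0.24 -0.2   1.98  0.    1.36 -1.17] tilt [ 0.  0. -1.] w 0.001 F 0.0 wf [0.5 0.  0.7]
twist -0.002 shift 0.001 -0.0005 0.0013
[0.4747 0.1522 0.1518] 115
```

```bash
python3 -m handwheel '[[[-1,-0.01,0,0,0],[-1,-0.01,0,0,0],[-1,-0.009,-0.0009,0,-0.06],[-1,-0.009,-0.0009,0,-0.06],[-1,-0.009,-0.0009,0,-0.06],[-1,-0.009,-0.0009,0,-0.06],[-1,-0.009,-0.0009,0,-0.06],[-1,-0.009,-0.0009,0,-0.06],[-1,0,0,0,0]]]'|grep -E "pos|force"; python3 -m handwheel '[[[-1,-0.009,-0.0009,0,-0.06],[-1,-0.009,-0.0009,0,-0.06],[-1,-0.009,-0.0009,0,-0.06],[-1,-0.009,-0.0009,0,-0.06],[-1,0,0,0,0],[-1,0,0,0,0]]]'|grep -E "pos|force"; python3 - <<'E'
from h import *
for c in("scene","top"):
    s,P=snap(c)
    d=ctrl.silhouettes(c,"hasp_knob")[0];q=P[d["region"]&(s["range_z"]>0)];q=q[(q[:,2]>.13)&(q[:,2]<.17)];print(c,np.median(q,0).round(4),len(q))
E
python3 go.py .5757 .2 .14 221
```

```text
tool_pos: [0.5044, 0.1495, 0.1428]
wrist_force: [0.2, 0.3, 0.1]
finger_force: 0.0
tool_pos: [0.5376, 0.1565, 0.1414]
wrist_force: [-0.1, -0.4, 0.1]
finger_force: 0.0
scene [0.5618 0.1639 0.1496] 107
top [0.5788 0.0781 0.1311] 1
t 32.82 tcp [0.5368 0.1563 0.1406] yaw -154.6 q [ 0.19  0.08  1.71  0.    1.35 -1.82] tilt [ 0.  0. -1.] w -0.002 F 0.0 wf [-0.5  0.6 -0.1]
twist -0.272 shift -0.058 0.0074 0.0006
```

```bash
python3 -m handwheel '[[[-1,-0.009,-0.0009,0,-0.06],[-1,-0.009,-0.0009,0,-0.06],[-1,-0.009,-0.0009,0,-0.06],[-1,-0.0045,-0.0005,0,-0.03],[-1,0,0,0,0],[-1,0,0,0,0]]]'|grep -E "pos|force";  python3 -m handwheel '[[[-1,-0.0035,0,0,-0.025],[-1,-0.0035,0,0,-0.025],[-1,0,0,0,0]]]'|grep -E "pos|force"; python3 go.py .5757 .1755 .14 221
```

```text
tool_pos: [0.5656, 0.1692, 0.1402]
wrist_force: [-0.1, 0.7, -0.8]
finger_force: 0.0
tool_pos: [0.5717, 0.1738, 0.1404]
wrist_force: [0.8, 0.1, 0.1]
finger_force: 0.0
t 33.57 tcp [0.5717 0.1738 0.1404] yaw -139.5 q [ 0.21  0.18  1.6   0.    1.36 -2.07] tilt [ 0.  0. -1.] w -0.001 F 0.0 wf [0.8 0.1 0.1]
twist -0.009 shift -0.0041 -0.0014 0.0004
```

Push on in small steps until the stop answers.

```bash
python3 -m handwheel '[[[-1,-0.003,0,0,0],[-1,0,0,0,0],[-1,0,0,0,0]]]'|grep -E "pos|wrist";  python3 -m handwheel '[[[-1,-0.003,0,0,0],[-1,0,0,0,0],[-1,0,0,0,0]]]'|grep -E "pos|wrist"; python3 - <<'E'
from h import *
hg=np.array([.492,.301])
s,P=snap("scene")
d=ctrl.silhouettes("scene","hasp_knob")[0];q=P[d["region"]&(s["range_z"]>0)];q=q[(q[:,2]>.13)&(q[:,2]<.17)];print(np.median(q,0).round(4),len(q))
E
```

```text
tool_pos: [0.5738, 0.1757, 0.1403]
wrist_force: [-0.3, -0.0, 0.8]
tool_pos: [0.5761, 0.1776, 0.1403]
wrist_force: [-0.3, -0.7, 0.3]
[0.5967 0.1859 0.1516] 137
```

```bash
for i in 1; do python3 -m handwheel '[[[-1,-0.003,0,0,0],[-1,0,0,0,0],[-1,0,0,0,0]]]'|grep -E "pos|wrist";  python3 -m handwheel '[[[-1,-0.002,0,0,0],[-1,0,0,0,0],[-1,0,0,0,0]]]'|grep -E "pos|wrist"; python3 -m handwheel '[[[-1,-0.002,0,0,0],[-1,0,0,0,0],[-1,0,0,0,0]]]'|grep -E "pos|wrist"; done
```

```text
tool_pos: [0.5773, 0.1785, 0.1401]
wrist_force: [-6.8, -5.2, 4.8]
tool_pos: [0.5774, 0.1786, 0.14]
wrist_force: [-15.0, -10.7, 10.1]
tool_pos: [0.5775, 0.1787, 0.1399]
wrist_force: [-24.2, -17.4, 16.6]
```

```bash
python3 -m handwheel '[[[-1,0.01,0,0,0],[-1,0.02,0,0,0],[-1,0.02,0,0,0],[-1,0.02,0,-0.02,0],[-1,0,0,-0.04,0],[-1,0,0,-0.04,0],[-1,0.03,0,-0.03,0],[-1,0.03,0,0,0],[-1,0,0,0,0],[-1,0,0,0,0]]]'; python3 - <<'E'
from h import *
for c in("scene","top"):
    s,P=snap(c,"f_%s.png"%c)
    for n in("red_tool","yellow_tool","black_tool","hasp_knob"):
        d=ctrl.silhouettes(c,n)[0];q=P[d["region"]&(s["range_z"]>0)];q=q[(q[:,2]>(.135 if n=="hasp_knob" else .165))&(q[:,2]<.2)]
        if len(q): print(c,n,round(d["p"],2),q.mean(0).round(4),np.percentile(q[:,2],98).round(4),len(q))
    for n in("jar","bin","board","reel","spanner"):
        d=ctrl.silhouettes(c,n)[:1]
        if d: q=P[d[0]["region"]&(s["range_z"]>0)];print(n,np.median(q,0).round(3))
p=cv2.imread("pics/f_scene.png");t=cv2.imread("pics/f_top.png")
cv2.imwrite("pics/f.png",np.hstack([cv2.resize(p[100:300,300:480],(400,444)),cv2.resize(t[140:290,90:240],(400,444))]))
E
```

```text
t: 35.75
tool_pos: [0.4827, 0.0976, 0.2707]
eef_rot: [0.001, -0.345, 0.939, -0.0]
wrist_force: [0.9, -0.0, -0.2]
grip_width: -0.001
finger_force: 0.0
scene red_tool 0.61 [0.6555 0.1843 0.1766] 0.1813 217
scene yellow_tool 0.83 [0.6061 0.2411 0.1761] 0.1814 201
scene black_tool 0.9 [0.5587 0.2986 0.1758] 0.1814 213
scene hasp_knob 0.74 [0.5971 0.1872 0.1537] 0.1669 107
jar [ 0.725 -0.11   0.072]
bin [ 0.706 -0.306  0.015]
board [ 0.687 -0.007  0.008]
reel [ 0.399 -0.2    0.005]
spanner [0.436 0.209 0.006]Traceback (most recent call last):
  File "<stdin>", line 5, in <module>
IndexError: list index out of range
```

```bash
python3 - <<'E'
from h import *
s,P=snap("scene");Y=np.array([.6031,.2437]);u=np.array([-.66,.752]);X=np.array([.752,.66])
r=ctrl.silhouettes("scene","hasp")[0];q=P[r["region"]&(s["range_z"]>0)];q=q[(q[:,2]>.118)&(q[:,2]<.127)]
x=(q[:,:2]-Y)@X;y=(q[:,:2]-Y)@u
for lo in np.arange(-.13,.12,.03):
    k=(y>lo)&(y<lo+.03)
    if k.sum(): print(round(lo+.015,3),np.percentile(x[k],[5,50,95]).round(4),k.sum())
E
```

```text
-0.115 [-0.0572 -0.0523 -0.0384] 73
-0.085 [-0.0568 -0.0462 -0.0399] 86
-0.055 [-0.049  -0.0437 -0.0398] 67
-0.025 [-0.0461 -0.0413 -0.0397] 21
0.005 [-0.0484 -0.0427 -0.0392] 55
0.035 [-0.0485 -0.043  -0.0395] 57
0.065 [-0.0486 -0.0434 -0.0396] 51
0.095 [-0.0494 -0.0422 -0.0362] 64
0.125 [-0.0538 -0.0443 -0.0344] 40
```

The hasp runs straight along x ≈ -44 mm over its whole length, so it is home.

```bash
python3 -c "
from bench import ctrl
print(ctrl.hand_in())"
```

```text
the job is handed in; nothing more can be done
None
```

The red and yellow tools are standing in their cups with their shoulders on the rims, the hasp is closed against its firm stop on the catch, nothing else appears to have moved, and I handed the job in at about 36 s.

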